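# Refit the keyed drive pulley of a pottery wheel

### The arm

A 6-joint arm with a two-finger parallel gripper is mounted at the origin on the work surface. World frame = base frame: x ahead of the robot, y to its left, z up, the work surface at z = 0. Lengths are in mm, angles in rad, forces in N, time in s.
With the tool pointing down it reaches from about 275 to 750 mm from the base axis. Payload 10.2 kg.
Tool frame: the origin (TCP) lies between the finger pads; the fingertips stand 17 mm ahead of it and the grasp point (between the pads) lies 2 mm behind it; z points along the fingers, y is the line along which they close (so a half turn about z gives the same grasp; the last joint's range is limited). The gripper opens to 85 mm and grips with 20 to 120 N. Pads are 22 mm wide; open, the fingers measure 114 mm over their backs; the gripper's body (76 mm by 85 mm) begins 54 mm behind the grasp point. The pads swing forward as they close: fully open they stand 13 mm farther back than shut.
Start: joints at [1.008, 0.313, 1.498, -0, 1.331, -0.223], TCP at [174.995, 494.983, 248.294] pointing down, gripper open.
Joint ranges: [-2.94, 2.94], [-0.97, 2.17], [0.19, 2.56], [-1.23, 4.37], [0.02, 3.11], [-2.88, 2.88]. Speed limits (rad/s): [2.39, 2.39, 3.01, 3.14, 3.14, 3.14].

### API

Orientations are given as a unit quaternion [w, x, y, z].
In Python, from rig import * gives the robot as it stands.
- The arm moves only by the tool step_arm, never from a script. Its argument "commands" is text: rows parted by semicolons, each of 7 numbers parted by spaces: the opening, from 0 (shut) to 1 (fully open), then the shift along the tool's x, y, z in cm, then the turn, a rotation vector about the tool's x, y, z in rad. In form: hand x y z rx ry rz; .... A call has 1 to 20 rows; each row is the pose to reach, as a shift and turn from the pose commanded when the call began, along the tool's axes at that moment; what a row does not reach only later rows make up. A row lasts 1/12 s, in which the tool goes at most 41.7 mm and 7.16 degrees, less where a joint would pass 70% of its speed; a pose out of reach is approached as far as the arm can. A call with a gripper value outside its range is refused whole. The fingers move at their own pace and stop on an object; "newtons" is the grip in N (left out, the last holds). Time passes only in rows, so rows that repeat a pose let the fingers close. It gives the time, the measured TCP pose, the force, the opening and the grip force at its end, in the units of the state.
- sense(): the state, without advancing time (a new reading comes with each control period).
- capture(name): name is "side" or "top"; returns the picture (384x512x3 uint8, red, green, blue); there is no depth.
- camera_model(name): a dict with "mtx" (3x3 intrinsics, pixels), "eye" and "rotation" of the camera in the world. Camera axes: x right, y down, z forward; pixel columns grow to the right and rows downward; lengths in mm; the calibration is good to about 2 mm. A picture is of the moment at which its call begins. camera_model takes no time and is no camera call.
- finish_job(): hands the job in; it is judged then, once.
Trained networks look in the newest picture that a camera, given by its name, has taken for a name from the list of things; names that differ only in an ending like _2 or _b are one class to them, and where a whole thing is asked for, a point or a joint stands for the part that bears it (a point fixed in the world has none). Each returns a list of dicts, best first, with "score" (0 to 1); they miss things now and then, are a little off and sometimes report something else, mostly with a low value. They report only what shows in the picture. A call takes as long as a camera call.
- search_frame(camera, label): "rect" ([centre column, centre row, width, height] in pixels, round what is visible of it).
- trace(camera, label): "mask" (384x512 bool, what is visible of it) and "rect" ([centre column, centre row, width, height] in pixels, round what is visible of it).
- spot_point(camera, label): "xy" ([column, row] in pixels: a listed point, or the origin of a listed thing).
The state is a dict: "time_s": time; "joints": joint angles; "dq": joint speeds; "tau": joint torques, N m; "eef_pos": TCP position; "ee_rot": TCP orientation; "force": force on the tool from outside, world axes, zero at the start; "wrist_torque": the same for the moment, N m; "grip_width": opening from 0.0 (shut) to 1.0 (fully open); "grip_force": force on a finger pad.
Only numpy, scipy, OpenCV 4.12 (cv2) and the standard library are available. Lean on these libraries where they do the work, as an engineer would, in place of code of your own. Each camera call takes 0.05 s, during which the arm holds its last target. There are 200 camera calls.

### The job

Put the aluminium pulley, red mark up, on the upright shaft of the blue drive unit and turn it until its keyway drops over the brass key and it sits fully home on the shaft's collar. Then slip the orange retaining cap, mouth down, over the end of the shaft so that it sits flat on the pulley, and let go. Leave the planter, the pig, the glaze bottle and the green tin standing where they are.

Things in the scene. Friction and masses are not known exactly. Their poses are not given: they have to be found in the camera images.
- unit: Drive unit, fixed: blue gearbox on a dark foot plate, x from -80 to 80 mm, y from -80 to 180 mm, top at z = 70 mm. Origin on the bench straight below the axis of its vertical shaft; z up; its front (-x) faces roughly towards the robot.
- motor_top (a point): Centre of the top of the grey and black upright motor that stands on the gearbox (an obstacle): radius 41 mm, 117 mm to the unit's +y from the shaft axis, its top 142 mm above the bench.
- seat (a point): Centre of the top of the dark collar (radius 24 mm) at the shaft's foot, 74 mm above the bench: the pulley's underside comes here when home. The brass key, 8 mm wide, 22 mm tall, stands on the collar along the shaft and reaches 17 mm from its axis. It points anywhere within 52 deg (0.9 rad) of the unit's front (-x): no pose tells where; look from above or feel for it.
- shaft_end (a point): Centre of the upper end of the fixed steel shaft (diameter 24 mm), on its axis, 66 mm above the collar and 140 mm above the bench. The last 6 mm taper to diameter 18 mm; the shaft is plain and round above the key. With the pulley home 22 mm of shaft stands out of it.
- pulley: Loose aluminium belt pulley, 0.26 to 0.49 kg, lying flat, right side up: rim disc of diameter 105 mm, 14 mm thick, with a square boss on it. Through bore of diameter 26 mm with a keyway 11 mm wide that reaches 18.5 mm from the axis towards the pulley's -x, marked by a red line on rim and boss. Origin: centre of the underside, z up.
- boss_top (a point): Centre of the pulley's boss top, 44 mm above its underside. Boss: 44 x 44 mm, sides along the pulley's x and y, 30 mm tall above the rim disc. On the shaft but not aligned, the pulley rests on the key, underside 22 mm above the collar; once aligned within about 0.1 rad it falls 22 mm by its own weight if it is not held tight.
- cap: Loose orange retaining cap, 0.1 kg, standing mouth down: cylinder of diameter 40 mm, 42 mm high, closed top, blind bore of diameter 26.4 mm and 28 mm deep open at the underside. Origin: centre of the underside (mouth), z up. It goes over the shaft end and rests on the pulley's boss, origin 44 mm above the collar.
- planter: Bystander: olive clay lattice planter, open box about 80 mm square (88 at the rim), 110 mm high. Origin: centre of the underside.
- pig: Bystander: terracotta money-box pig about 95 mm long (x), 64 mm wide, 88 mm high. Origin: on the bench under its middle.
- jar: Bystander: blue glaze bottle with a white cap, diameter 66 mm, 150 mm high, standing close in front of the drive unit. Origin: centre of the underside.
- tin: Bystander: green tin, diameter 60 mm, 70 mm high, standing close behind the drive unit. Origin: centre of the underside.

How it is judged (in metres and radians):
On the way:
1. the pulley is fully home over the key: on the shaft axis, underside within 3 mm of the collar, level (horizontal distance between pulley and seat below 0.003 m and z of pulley in the frame of seat between -0.004 and 0.003 m and angle between pulley's own z axis and vertical below 0.06 rad), for 0.2 s.
At the end, for the whole second after the job is handed in: The pulley sits home over the key (underside within 3 mm of the collar and of the shaft axis, level within 3.4 degrees) and the cap sits mouth down over the shaft end flat on the pulley's boss (within 4 mm of the axis and of its seated height, level within 3.4 degrees), both at rest and released (all of step 1 and horizontal distance between cap and seat below 0.004 m and z of cap in the frame of seat between 0.04 and 0.048 m and angle between cap's own z axis and vertical below 0.06 rad and linear speed of each of pulley, cap below 0.02 m/s); the robot touches nothing.
It fails at once if a bystander is pushed more than 25 mm or knocked over (distance of any of planter, pig, jar, tin from where it was at the start of the episode above 0.025 m or angle between any of planter, pig, jar, tin's own z axis and vertical above 0.35 rad).
It also fails if it takes over 64 s, if anything falls off the work surface, if the arm or the gripper's body presses on something with over 40 N, if the wrist force passes 120 N, or if a joint passes its speed limit or range.

## Working session

There is one attempt and no reset: what is moved stays moved. The work goes in short steps, Python scripts to look and compute and a tool call to move; the robot and the scene stay as the last step left them, time stands still between calls to the robot, and variables do not carry over. Pictures are saved under pics/ and viewed, at most 12 in all, crops included, and the job is handed in when it is done.

Besides the shell and the picture viewer there is one more tool, called after ">>>" as name(argument=value, ...) on one line, values as JSON. step_arm: Moves the arm, as the interface text tells. Its arguments: {"type":"object","properties":{"commands":{"type":"string"},"newtons":{"type":"number"}},"required":["commands"]}

```bash
mkdir -p pics; cat > h.py <<'E'
from rig import *
import numpy as np, cv2
def ray(cam,px):
    m=camera_model(cam);K=np.array(m["mtx"]);R=np.array(m["rotation"]);e=np.array(m["eye"])
    if R.shape!=(3,3): raise SystemExit(R)
    return e,R@np.linalg.inv(K)@np.array([px[0],px[1],1.])
def atz(cam,px,z):
    e,d=ray(cam,px);return (e+d*(z-e[2])/d[2])
def tri(p1,p2):
    A=[];b=[]
    for c,p in(("side",p1),("top",p2)):
        e,d=ray(c,p);d=d/np.linalg.norm(d);P=np.eye(3)-np.outer(d,d);A.append(P);b.append(P@e)
    return np.linalg.lstsq(np.vstack(A),np.hstack(b),rcond=None)[0]
E
python3 - <<'E'
from h import *
np.set_printoptions(precision=1,suppress=True)
ims=[capture("top"),capture("side")]
cv2.imwrite("pics/top.png",ims[0][:,:,::-1]);cv2.imwrite("pics/side.png",ims[1][:,:,::-1])
for c in("top","side"):print(c,camera_model(c))
zs=dict(shaft_end=140,boss_top=44,cap=0,pulley=0,motor_top=142,jar=0,tin=0,pig=0,planter=0,seat=74)
for n,z in zs.items():
  for c in("top","side"):
    for r in spot_point(c,n)[:1]: print(n,c,np.round(r["xy"],1),round(r["score"],2),atz(c,r["xy"],z))
print(sense())
E
```

```text
top {'mtx': array([[431.8,   0. , 258.7],
       [  0. , 431.8, 195.1],
       [  0. ,   0. ,   1. ]]), 'eye': array([ 418.1,   -5.5, 1182.5]), 'rotation': array([ 0.1, -0.7,  0.7, -0. ])}
side {'mtx': array([[358.3,   0. , 259.5],
       [  0. , 358.3, 189.3],
       [  0. ,   0. ,   1. ]]), 'eye': array([459.1, 733.7, 589.3]), 'rotation': array([ 0. , -0.1,  0.9, -0.5])}[ 0.1 -0.7  0.7 -0. ]
```

View pics/top.png

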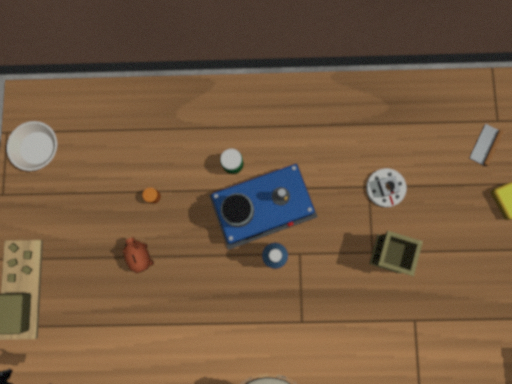

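View pics/side.png

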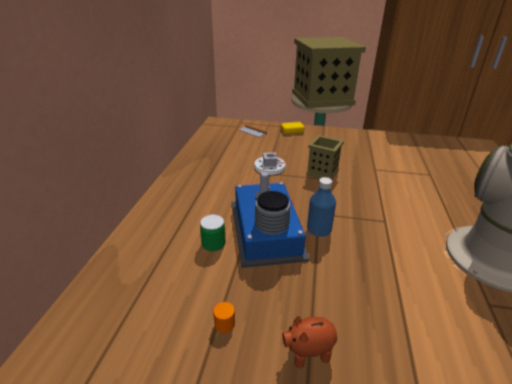

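```bash
sed -i 's/^    if R.shape.*$/    q=R;R=Rotation.from_quat([q[1],q[2],q[3],q[0]]).as_matrix()/; 2a from scipy.spatial.transform import Rotation' h.py
python3 - <<'E'
from h import *
np.set_printoptions(precision=1,suppress=True)
zs=dict(shaft_end=140,boss_top=44,cap=0,pulley=0,motor_top=142,jar=0,tin=0,pig=0,planter=0,seat=74)
for n,z in zs.items():
  for c in("top","side"):
    for r in spot_point(c,n)[:1]: print(n,c,np.round(r["xy"],1),round(r["score"],2),atz(c,r["xy"],z))
print(sense())
im=cv2.imread("pics/top.png")
a=cv2.resize(im[150:250,200:320],None,fx=5,fy=5,interpolation=cv2.INTER_CUBIC)
b=cv2.resize(im[160:220,355:420],None,fx=8,fy=8,interpolation=cv2.INTER_CUBIC)
o=np.zeros((500,600,3),np.uint8);o[:]=a
cv2.imwrite("pics/c1.png",o);cv2.imwrite("pics/c2.png",b)
E
```

```text
shaft_end top [280.9 192.6] 0.91 [576.  -43.8 140. ]
shaft_end side [262.9 174.5] 0.74 [578.4 -34.9 140. ]
boss_top top [391.  183.4] 0.62 [ 609.2 -340.6   44. ]
boss_top side [271.7 156.6] 0.72 [ 595.  -322.3   44. ]
cap top [151.6 196. ] 0.68 [595.3 310.4   0. ]
cap side [225.3 326.2] 0.97 [589.9 311.6   0. ]
pulley top [377.6 187.7] 0.68 [ 605.3 -316.     0. ]
pulley side [272.1 164.3] 0.93 [ 596.1 -350.3    0. ]
motor_top top [235.4 206.4] 0.6 [544.2  67.6 142. ]
motor_top side [309.4 353.1] 0.69 [435.6 433.3 142. ]
jar top [277.7 258.4] 0.89 [417.3 -35.6   0. ]
jar side [319.2 228.4] 0.74 [423.4 -25.2   0. ]
tin top [232.7 164.3] 0.79 [680.3  83.9   0. ]
tin side [212.4 241.6] 0.72 [683.4  79.8   0. ]
pig top [138.8 258.4] 0.66 [424.2 342.4   0. ]
pig side [307.8 351.6] 0.59 [431.2 335.6   0. ]
planter top [386.6 253.3] 0.65 [ 425.5 -329.8    0. ]
planter side [323.4 171.2] 0.83 [ 420.2 -337.5    0. ]
seat top [280.8 194.9] 0.55 [580.  -45.8  74. ]
seat side [267.6 193.6] 0.93 [567.1 -51.2  74. ]
{'time_s': 1.15, 'joints': array([ 1. ,  0.3,  1.5,  0. ,  1.3, -0.2]), 'dq': array([-0., -0.,  0.,  0.,  0.,  0.]), 'tau': array([  0. , -41.2, -26. ,  -0. ,   0. ,  -0. ]), 'eef_pos': array([175. , 495. , 248.3]), 'ee_rot': array([-0. ,  0.2,  1. , -0. ]), 'force': array([ 0.6, -0.6, -0.6]), 'wrist_torque': array([-0. ,  0.1, -0. ]), 'grip_force': 0.0, 'grip_width': 1.0048412890032792}
```

View pics/c1.png

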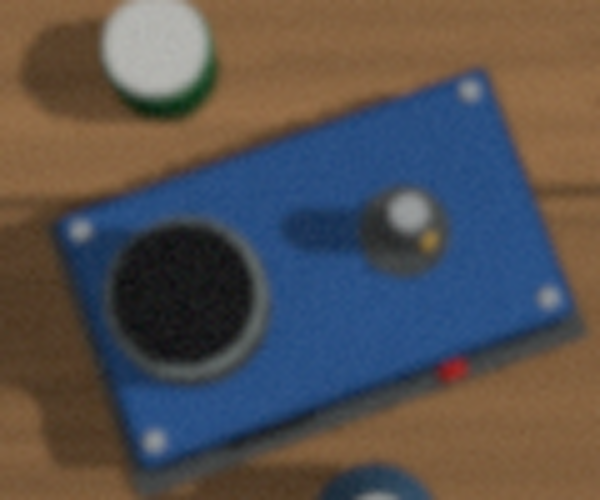

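View pics/c2.png

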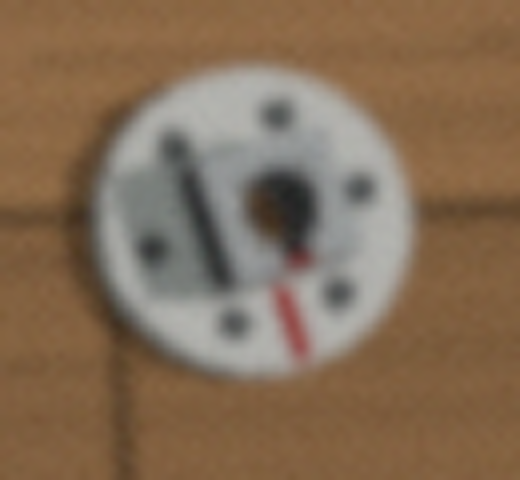

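```bash
python3 - <<'E'
from h import *
np.set_printoptions(precision=2,suppress=True)
f1=lambda u,v:((u+.5)/5-.5+200,(v+.5)/5-.5+150)
f2=lambda u,v:((u+.5)/8-.5+355,(v+.5)/8-.5+160)
se=atz("top",f1(409,213),140);co=atz("top",f1(405,230),74);k=atz("top",f1(430,240),96)
print("shaft",se,"collar",co,"key",k); ax=(se+co)/2
for a in(ax,se,co):d=k-a;print("keydir",np.degrees(np.arctan2(d[1],d[0])),np.hypot(*d[:2]))
sc=[atz("top",f1(*p),70) for p in((470,91),(549,297),(155,442),(80,231))]
print(np.array(sc)); 
for i,j in((0,3),(1,2)):
  d=sc[j]-sc[i];print("unit y dir",np.degrees(np.arctan2(d[1],d[0])))
print("motor",atz("top",f1(181,298),142))
rc=atz("top",f2(253,221),8);print("rim",rc)
a,b=atz("top",f2(284,291),14),atz("top",f2(301,356),14);d=b-a;print("red",np.degrees(np.arctan2(d[1],d[0])))
d=b-rc;print("red from c",np.degrees(np.arctan2(d[1],d[0])),np.hypot(*d[:2]))
bc=atz("top",f2(283,207),44);print("bore",bc)
d=atz("top",f2(299,259),44)-bc;print(np.degrees(np.arctan2(d[1],d[0])))
a,b=atz("top",f2(183,150),44),atz("top",f2(222,288),44);d=b-a;print("dark edge",np.degrees(np.arctan2(d[1],d[0])),np.hypot(*d[:2]))
for n in("pulley","cap"):
  for c in("top","side"):
    m=trace(c,n)
    if m:
      mm=m[0]["mask"];ys,xs=np.nonzero(mm);print(n,c,m[0]["score"],m[0]["rect"],mm.sum(),atz(c,(xs.mean(),ys.mean()),10 if n=="pulley" else 30))
s=sense();q=s["ee_rot"];R=Rotation.from_quat([q[1],q[2],q[3],q[0]]).as_matrix();print(R)
E
```

```text
shaft [577.01 -45.03 140.  ] collar [578.2  -45.23  74.  ] key [569.63 -56.99  96.  ]
keydir -123.92552234985511 14.29144662839647
keydir -121.67828086453825 14.051438970613077
keydir -126.09532169942074 14.55269500308318
[[ 651.77  -81.36   70.  ]
 [ 542.2  -118.89   70.  ]
 [ 471.4    85.84   70.  ]
 [ 581.82  124.02   70.  ]]
unit y dir 108.80971197325142
unit y dir 109.0768472129243
motor [537.33  66.67 142.  ]
rim [ 604.96 -337.43    8.  ]
red -169.0003633256669
red from c -166.24063835830236 49.031570550156424
bore [ 603.73 -337.46   44.  ]
-166.59549601123715
dark edge -167.7277197359601 47.803134628454195
pulley top 0.88 [384.6, 187.4, 41.9, 35.5] 1115 [ 602.04 -336.27   10.  ]
pulley side 0.66 [268.1, 162.9, 26.5, 22.1] 467 [ 604.11 -328.82   10.  ]
cap top 0.79 [150.7, 197.4, 14.4, 14.1] 192 [591.68 303.28  30.  ]
cap side 0.97 [222.2, 318.1, 19.1, 30.9] 583 [590.91 314.81  30.  ]
[[-0.94  0.33  0.  ]
 [ 0.33  0.94  0.  ]
 [-0.    0.   -1.  ]]
```

```bash
cat >> h.py <<'E'
def go(x,y,z,th):
    s=sense();q=s["ee_rot"];R=Rotation.from_quat([q[1],q[2],q[3],q[0]]).as_matrix()
    d=R.T@(np.array([x,y,z])-s["eef_pos"])/10
    cur=np.degrees(np.arctan2(R[1,1],R[0,1]))
    print("shift cm",np.round(d,2),"rz",round(-np.radians(th-cur),3),"theta now",round(cur,1),"pos",np.round(s["eef_pos"],1),"tilt",np.round(R[2],3),"F",np.round(s["force"],1),"grip",round(s["grip_width"],3),round(s["grip_force"],1),"t",round(s["time_s"],2), "q6",round(s["joints"][5],2))
E
python3 -c "
from h import *
go(604,-337.5,110,-77.5)"
```

```text
shift cm [-68.19 -64.19  13.83] rz 2.584 theta now 70.5 pos [175.  495.  248.3] tilt [-0.  0. -1.] F [ 0.2 -0.6 -0.3] grip 1.0 0.0 t 1.35 q6 -0.22
```

>>> step_arm(commands="1 -68.2 -64.2 0 0 0 2.58;1 -68.2 -64.2 0 0 0 2.58;1 -68.2 -64.2 0 0 0 2.58;1 -68.2 -64.2 0 0 0 2.58;1 -68.2 -64.2 0 0 0 2.58;1 -68.2 -64.2 0 0 0 2.58;1 -68.2 -64.2 0 0 0 2.58;1 -68.2 -64.2 0 0 0 2.58;1 -68.2 -64.2 0 0 0 2.58;1 -68.2 -64.2 0 0 0 2.58;1 -68.2 -64.2 0 0 0 2.58;1 -68.2 -64.2 0 0 0 2.58;1 -68.2 -64.2 0 0 0 2.58;1 -68.2 -64.2 0 0 0 2.58;1 -68.2 -64.2 0 0 0 2.58;1 -68.2 -64.2 0 0 0 2.58;1 -68.2 -64.2 0 0 0 2.58;1 -68.2 -64.2 0 0 0 2.58;1 -68.2 -64.2 0 0 0 2.58;1 -68.2 -64.2 0 0 0 2.58")

```text
time_s: 3.02
eef_pos: [557.2, -247.8, 248.2]
ee_rot: [-0.0, 0.989, 0.147, 0.0]
force: [0.2, 0.7, 0.5]
grip_width: 1.001
grip_force: 0.0
```

```bash
python3 -c "
from h import *
go(604,-337.5,100,-77.5)"
```

```text
shift cm [ 1.86  9.94 14.82] rz 0.077 theta now -73.1 pos [ 557.2 -247.8  248.2] tilt [ 0. -0. -1.] F [0.2 0.7 0.5] grip 1.001 0.0 t 3.02 q6 0.67
```

>>> step_arm(commands="1 1.9 9.9 8 0 0 0.077;1 1.9 9.9 12 0 0 0.077;1 1.9 9.9 15 0 0 0.077;1 1.9 9.9 15 0 0 0.077;1 1.9 9.9 15 0 0 0.077;1 1.9 9.9 15 0 0 0.077;1 1.9 9.9 15 0 0 0.077")

```text
time_s: 3.6
eef_pos: [604.2, -334.6, 98.1]
ee_rot: [-0.0, 0.994, 0.112, -0.0]
force: [0.5, -0.7, 0.0]
grip_width: 1.004
grip_force: 0.0
```

```bash
python3 -c "
from h import *
go(604,-337.5,36,-77.5)
t=capture('top');s=capture('side')
a=cv2.resize(t[150:230,340:440],None,fx=4,fy=4,interpolation=2);b=cv2.resize(s[110:190,220:320],None,fx=4,fy=4,interpolation=2)
cv2.imwrite('pics/g1.png',np.hstack([a,b])[:,:,::-1])"
```

```text
shift cm [-0.08  0.28  6.21] rz 0.006 theta now -77.1 pos [ 604.2 -334.6   98.1] tilt [-0.001 -0.001 -1.   ] F [ 0.5 -0.7  0. ] grip 1.004 0.0 t 3.6 q6 0.67
```

View pics/g1.png

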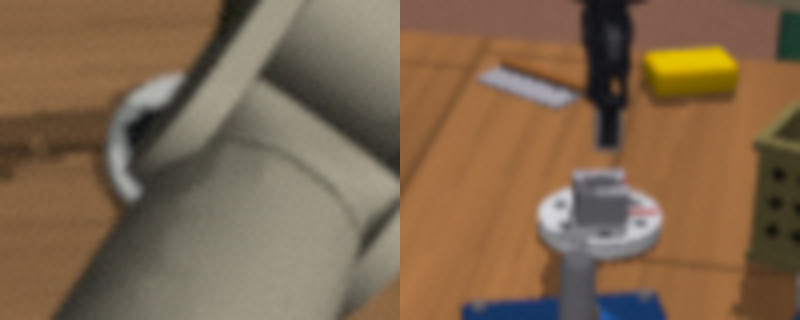

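>>> step_arm(commands="1 -0.1 0.2 3.5 0 0 0;1 -0.1 0.2 5.8 0 0 0;1 -0.1 0.2 6.2 0 0 0;1 -0.1 0.2 6.2 0 0 0;0.3 -0.1 0.2 6.2 0 0 0;0.3 -0.1 0.2 6.2 0 0 0;0.3 -0.1 0.2 6.2 0 0 0;0.3 -0.1 0.2 6.2 0 0 0;0.3 -0.1 0.2 6.2 0 0 0;0.3 -0.1 0.2 6.2 0 0 0;0.3 -0.1 0.2 6.2 0 0 0", newtons=60)

```text
time_s: 4.62
eef_pos: [604.6, -337.3, 38.5]
ee_rot: [0.001, 0.994, 0.112, 0.001]
force: [-0.7, 1.9, 7.9]
grip_width: 0.504
grip_force: 65.3
```

```bash
python3 -c "
from h import *
go(604,-337.5,216,-77.5)"
```

```text
shift cm [ -0.02   0.05 -17.75] rz 0.007 theta now -77.1 pos [ 604.6 -337.3   38.5] tilt [ 0.002  0.002 -1.   ] F [-0.7  1.9  7.9] grip 0.504 65.3 t 4.62 q6 0.67
```

>>> step_arm(commands="0.3 0 0 -4 0 0 0;0.3 0 0 -8 0 0 0;0.3 0 0 -12 0 0 0;0.3 0 0 -16 0 0 0;0.3 0 0 -17.8 0 0 0;0.3 0 0 -17.8 0 0 0")

```text
time_s: 5.12
eef_pos: [604.8, -337.6, 220.2]
ee_rot: [0.003, 0.994, 0.112, 0.003]
force: [0.8, 0.0, -3.2]
grip_width: 0.503
grip_force: 66.3
```

```bash
python3 -c "
from h import *
go(577,-45,216,-34)"
```

```text
shift cm [  3.81 -29.14   0.23] rz -0.753 theta now -77.1 pos [ 604.8 -337.6  220.2] tilt [ 0.006  0.007 -1.   ] F [ 0.8  0.  -3.2] grip 0.503 66.3 t 5.12 q6 0.67
```

>>> step_arm(commands="0.3 3.8 -29.1 0 0 0 -0.753;0.3 3.8 -29.1 0 0 0 -0.753;0.3 3.8 -29.1 0 0 0 -0.753;0.3 3.8 -29.1 0 0 0 -0.753;0.3 3.8 -29.1 0 0 0 -0.753;0.3 3.8 -29.1 0 0 0 -0.753;0.3 3.8 -29.1 0 0 0 -0.753;0.3 3.8 -29.1 0 0 0 -0.753;0.3 3.8 -29.1 0 0 0 -0.753;0.3 3.8 -29.1 0 0 0 -0.753;0.3 3.8 -29.1 0 0 0 -0.753;0.3 3.8 -29.1 0 0 0 -0.753")

```text
time_s: 6.12
eef_pos: [575.8, -45.9, 213.6]
ee_rot: [-0.0, 0.883, 0.469, -0.0]
force: [0.5, 0.1, -2.7]
grip_width: 0.504
grip_force: 66.6
```

```bash
python3 -c "
from h import *
np.set_printoptions(precision=2,suppress=True)
go(577,-45,185,-34)
t=capture('top');s=capture('side')
for n in ('boss_top','pulley','shaft_end','seat'):
  for c in ('side','top'):
    r=spot_point(c,n); 
    if r: print(n,c,r[0]['xy'],r[0]['score'])
m=camera_model('side');q=m['rotation'];R=Rotation.from_quat([q[1],q[2],q[3],q[0]]).as_matrix()
for p in ((577.2,-45.1,140),(577.2,-45.1,182),(577.2,-45.1,226),(577.2,-45.1,74)):
  v=np.array(m['mtx'])@R.T@(np.array(p)-m['eye']);print(p,v[:2]/v[2])
a=cv2.resize(t[150:230,230:330],None,fx=4,fy=4,interpolation=2);b=cv2.resize(s[130:210,220:320],None,fx=6,fy=6,interpolation=2)
cv2.imwrite('pics/g2.png',b[:,:,::-1])"
```

```text
shift cm [0.14 0.05 2.86] rz -0.001 theta now -34.1 pos [575.8 -45.9 213.6] tilt [-0. -0. -1.] F [ 0.5  0.1 -2.7] grip 0.504 66.6 t 6.12 q6 0.31
boss_top side [266.8, 147.6] 0.66
boss_top top [285.1, 186.4] 0.91
pulley side [263.7, 156.0] 0.77
pulley top [280.6, 192.1] 0.69
shaft_end side [260.9, 172.6] 0.74
seat side [261.6, 192.5] 0.77
(577.2, -45.1, 140) [264.04 172.58]
(577.2, -45.1, 182) [264.45 157.77]
(577.2, -45.1, 226) [264.89 141.42]
(577.2, -45.1, 74) [263.44 194.42]
```

View pics/g2.png

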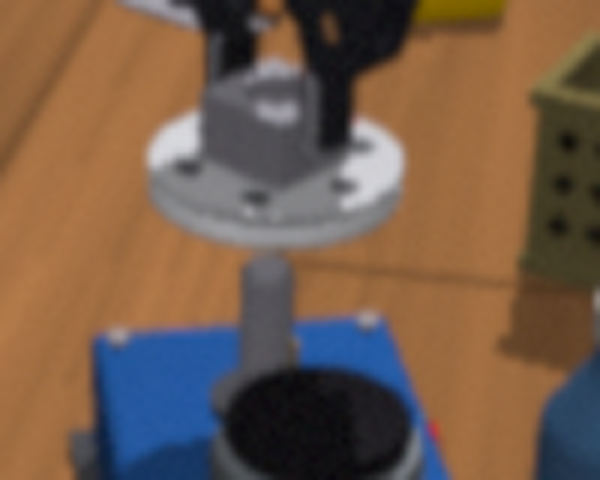

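```bash
python3 -c "
from h import *
go(578.3,-44.3,165,-34)"
```

```text
shift cm [0.17 0.17 4.93] rz 0.0 theta now -34.0 pos [575.9 -44.7 214.3] tilt [-0.  0. -1.] F [-1.   0.4 -3.6] grip 0.503 66.6 t 6.62 q6 0.31
```

>>> step_arm(commands="0.3 0.17 0.17 1.5 0 0 0;0.3 0.17 0.17 3 0 0 0;0.3 0.17 0.17 3.7 0 0 0;0.3 0.17 0.17 4.3 0 0 0;0.3 0.17 0.17 4.9 0 0 0;0.3 0.17 0.17 4.9 0 0 0")

```text
time_s: 7.12
eef_pos: [578.0, -44.2, 164.5]
ee_rot: [-0.0, 0.883, 0.47, -0.0]
force: [-0.6, 0.1, -4.1]
grip_width: 0.5
grip_force: 66.6
```

```bash
python3 -c "
from h import *
go(578.3,-44.3,140,-34)
s=sense();print(s['wrist_torque'])"
```

```text
shift cm [0.01 0.03 2.45] rz 0.0 theta now -34.0 pos [578.  -44.2 164.5] tilt [-0.    -0.001 -1.   ] F [-0.6  0.1 -4.1] grip 0.5 66.6 t 7.12 q6 0.31
[0.01370721 0.03069077 0.03866208]
```

>>> step_arm(commands="0.3 0 0 0.6 0 0 0;0.3 0 0 1.2 0 0 0;0.3 0 0 1.8 0 0 0;0.3 0 0 2.4 0 0 0;0.3 0 0 2.4 0 0 0")

```text
time_s: 7.53
eef_pos: [577.8, -44.1, 139.8]
ee_rot: [-0.001, 0.883, 0.47, -0.001]
force: [-0.3, 0.8, -4.1]
grip_width: 0.504
grip_force: 66.6
```

```bash
python3 -c "
from h import *
go(578.3,-44.3,130,-34)
s=sense();print(s['wrist_torque'])"
```

```text
shift cm [0.02 0.06 0.98] rz 0.0 theta now -34.0 pos [577.8 -44.1 139.8] tilt [-0.001 -0.002 -1.   ] F [-0.3  0.8 -4.1] grip 0.504 66.6 t 7.53 q6 0.31
[0.01963312 0.00954468 0.04364947]
```

>>> step_arm(commands="0.3 0 0 0.3 0 0 0;0.3 0 0 0.5 0 0 0;0.3 0 0 0.7 0 0 0;0.3 0 0 0.9 0 0 0;0.3 0 0 0.9 0 0 0", newtons=30)

```text
time_s: 7.95
eef_pos: [578.2, -44.2, 132.0]
ee_rot: [-0.0, 0.883, 0.47, -0.0]
force: [-0.4, 0.0, -3.8]
grip_width: 0.5
grip_force: 66.6
```

```bash
python3 -c "
from h import *
go(578.3,-44.3,120,-34)
s=sense();print(s['wrist_torque'])"
```

```text
shift cm [-0.    0.02  1.2 ] rz 0.0 theta now -34.0 pos [578.2 -44.2 132. ] tilt [-0. -0. -1.] F [-0.4  0.  -3.8] grip 0.5 66.6 t 7.95 q6 0.31
[ 0.0414591  -0.00980866  0.01674715]
```

>>> step_arm(commands="0.3 0 0 0.3 0 0 0;0.3 0 0 0.6 0 0 0;0.3 0 0 0.9 0 0 0;0.3 0 0 1.2 0 0 0;0.3 0 0 1.2 0 0 0")

```text
time_s: 8.37
eef_pos: [578.0, -44.1, 119.5]
ee_rot: [-0.0, 0.883, 0.47, -0.0]
force: [0.1, -0.7, -4.1]
grip_width: 0.506
grip_force: 66.6
```

```bash
python3 -c "
from h import *
go(578.3,-44.3,113.5,-34)
s=sense();print(s['wrist_torque'])"
```

```text
shift cm [0.01 0.04 0.6 ] rz 0.0 theta now -34.0 pos [578.  -44.1 119.5] tilt [-0.    -0.001 -1.   ] F [ 0.1 -0.7 -4.1] grip 0.506 66.6 t 8.37 q6 0.31
[-0.02315175 -0.01323441 -0.06147285]
```

Keyway is over the key at the first try. Lower nearly home and let go, then lift.

>>> step_arm(commands="0.3 0 0 0.3 0 0 0;0.3 0 0 0.5 0 0 0;0.3 0 0 0.6 0 0 0;0.3 0 0 0.6 0 0 0;0.7 0 0 0.6 0 0 0;0.9 0 0 0.6 0 0 0;0.9 0 0 0.6 0 0 0;0.9 0 0 0.6 0 0 0;0.9 0 0 0.6 0 0 0;0.9 0 0 -2 0 0 0;0.9 0 0 -6 0 0 0;0.9 0 0 -10 0 0 0;0.9 0 0 -12 0 0 0;0.9 0 0 -12 0 0 0")

```text
time_s: 9.53
eef_pos: [579.8, -44.6, 245.7]
ee_rot: [0.003, 0.883, 0.47, 0.003]
force: [0.9, -0.1, 0.0]
grip_width: 0.902
grip_force: 0.0
```

```bash
python3 -c "
from h import *
np.set_printoptions(precision=2,suppress=True)
go(592,309,240,-34)
s=capture('side')
for n in ('boss_top','pulley','shaft_end','seat'):
    r=spot_point('side',n)
    if r: print(n,r[0]['xy'],r[0]['score'])
m=camera_model('side');q=m['rotation'];R=Rotation.from_quat([q[1],q[2],q[3],q[0]]).as_matrix()
for z in (74,118,140,162):
  v=np.array(m['mtx'])@R.T@(np.array((577.5,-45,z))-m['eye']);print(z,v[:2]/v[2])
b=cv2.resize(s[130:210,220:320],None,fx=6,fy=6,interpolation=2)
cv2.imwrite('pics/g3.png',b[:,:,::-1])"
```

```text
shift cm [ 30.   -18.75   0.49] rz 0.001 theta now -34.0 pos [579.8 -44.6 245.7] tilt [ 0.    0.01 -1.  ] F [ 0.9 -0.1  0. ] grip 0.902 0.0 t 9.53 q6 0.31
boss_top [264.1, 184.0] 0.69
pulley [263.6, 194.7] 0.93
seat [265.1, 194.8] 0.76
74 [263.33 194.43]
118 [263.71 180.05]
140 [263.92 172.59]
162 [264.12 164.92]
```

View pics/g3.png

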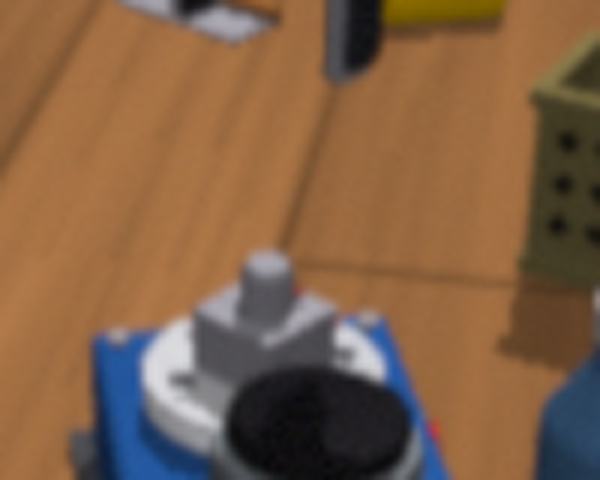

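```bash
python3 -c "
from h import *
np.set_printoptions(precision=2,suppress=True)
print(tri((222.2,318.1),(150.7,197.4)))
capture('top')
m=trace('top','cap')[0];print(m['rect'],m['score']);r=m['rect']
for z in(21,30):print(atz('top',r[:2],z))
go(591.5,306.5,150,-71)"
```

```text
[592.44 308.46  18.17]
[151.2, 197.2, 19.7, 20.9] 0.53
[588.87 305.84  21.  ]
[587.54 303.43  30.  ]
shift cm [ 29.84 -18.46   8.92] rz 0.646 theta now -34.0 pos [578.  -44.1 239.1] tilt [-0. -0. -1.] F [-0.5 -0.   0.4] grip 0.903 0.0 t 9.88 q6 0.31
```

>>> step_arm(commands="1 29.8 -18.5 0 0 0 0.646;1 29.8 -18.5 0 0 0 0.646;1 29.8 -18.5 0 0 0 0.646;1 29.8 -18.5 0 0 0 0.646;1 29.8 -18.5 0 0 0 0.646;1 29.8 -18.5 0 0 0 0.646;1 29.8 -18.5 0 0 0 0.646;1 29.8 -18.5 4 0 0 0.646;1 29.8 -18.5 8.9 0 0 0.646;1 29.8 -18.5 14.5 0 0 0.646;1 29.8 -18.5 14.5 0 0 0.646;1 29.8 -18.5 14.5 0 0 0.646;1 29.8 -18.5 14.5 0 0 0.646")

```text
time_s: 10.97
eef_pos: [590.1, 306.1, 92.6]
ee_rot: [0.0, 0.986, 0.165, -0.003]
force: [-0.2, -0.4, -0.1]
grip_width: 1.001
grip_force: 0.0
```

```bash
python3 -c "
from h import *
np.set_printoptions(precision=2,suppress=True)
go(591,307,27,-71)
s=capture('side')
b=cv2.resize(s[250:350,160:290],None,fx=5,fy=5,interpolation=2)
cv2.imwrite('pics/g4.png',b[:,:,::-1])
m=camera_model('side');q=m['rotation'];R=Rotation.from_quat([q[1],q[2],q[3],q[0]]).as_matrix()
e=sense()['eef_pos']
for p in (e+[0,0,-17],(591,307,42),(591,307,0)):
  v=np.array(m['mtx'])@R.T@(np.array(p)-m['eye']);v=v[:2]/v[2];print(p,v,(v-[160,250])*5)
"
```

```text
shift cm [ 0.16 -0.06  6.55] rz 0.001 theta now -71.0 pos [590.1 306.1  92.6] tilt [-0.01 -0.   -1.  ] F [-0.2 -0.4 -0.1] grip 1.001 0.0 t 10.97 q6 1.54
[591.63 306.06  78.79] [223.67 295.61] [318.36 228.04]
(591, 307, 42) [224.59 309.6 ] [322.97 298.  ]
(591, 307, 0) [225.36 324.11] [326.81 370.54]
```

View pics/g4.png

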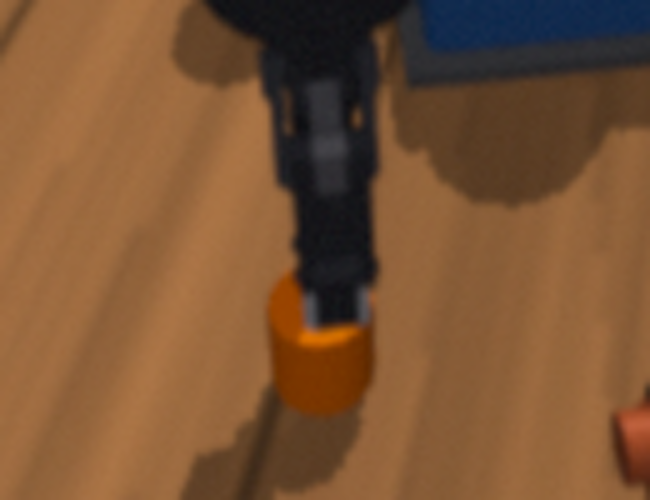

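>>> step_arm(commands="1 0.2 0 3 0 0 0;1 0.2 0 6 0 0 0;1 0.2 0 6.4 0 0 0;1 0.2 0 6.4 0 0 0;0.2 0.2 0 6.4 0 0 0;0.2 0.2 0 6.4 0 0 0;0.2 0.2 0 6.4 0 0 0;0.2 0.2 0 6.4 0 0 0;0.2 0.2 0 6.4 0 0 0;0.2 0.2 0 6.4 0 0 0;0.2 0.2 0 6.4 0 0 0", newtons=40)

```text
time_s: 11.93
eef_pos: [594.0, 307.1, 33.2]
ee_rot: [-0.0, 0.986, 0.165, 0.001]
force: [-1.5, -0.5, 6.8]
grip_width: 0.457
grip_force: 39.9
```

```bash
python3 -c "
from h import *
go(591,307,220,-71)"
```

```text
shift cm [ -0.24  -0.09 -18.68] rz 0.0 theta now -71.0 pos [594.  307.1  33.2] tilt [ 0.002  0.    -1.   ] F [-1.5 -0.5  6.8] grip 0.457 39.9 t 11.93 q6 1.54
```

>>> step_arm(commands="0.2 0 0 -3 0 0 0;0.2 0 0 -7 0 0 0;0.2 0 0 -11 0 0 0;0.2 0 0 -15 0 0 0;0.2 0 0 -18.7 0 0 0;0.2 0 0 -18.7 0 0 0;0.2 0 0 -18.7 0 0 0;0.2 0 0 -18.7 0 0 0")

```text
time_s: 12.6
eef_pos: [592.9, 306.8, 217.5]
ee_rot: [0.0, 0.986, 0.165, -0.001]
force: [0.9, 0.1, -0.9]
grip_width: 0.456
grip_force: 40.9
```

```bash
python3 -c "
from h import *
np.set_printoptions(precision=2,suppress=True)
go(577.5,-45,220,-71)
s=capture('side')
b=cv2.resize(s[190:310,150:290],None,fx=5,fy=5,interpolation=2)
cv2.imwrite('pics/g5.png',b[:,:,::-1])
m=camera_model('side');q=m['rotation'];R=Rotation.from_quat([q[1],q[2],q[3],q[0]]).as_matrix()
e=sense()['eef_pos']
for dz in (9,-33):
  v=np.array(m['mtx'])@R.T@(e+[0,0,dz]-m['eye']);v=v[:2]/v[2];print(v,(v-[150,190])*5)
for r in trace('side','cap')[:1]: print(r['rect'],r['score'])
go(577.5,-45,220,-71)
"
```

```text
shift cm [-12.91  32.76  -0.24] rz 0.0 theta now -71.0 pos [592.9 306.8 217.5] tilt [-0. -0. -1.] F [ 0.9  0.1 -0.9] grip 0.456 40.9 t 12.6 q6 1.54
[219.49 232.43] [347.47 212.15]
[220.58 252.27] [352.92 311.37]
[219.4, 246.9, 26.8, 27.1] 0.85
shift cm [-12.9   32.76  -0.32] rz 0.0 theta now -71.0 pos [592.8 306.7 216.4] tilt [-0. -0. -1.] F [ 0.5  0.5 -0.9] grip 0.457 40.9 t 12.7 q6 1.54
```

View pics/g5.png

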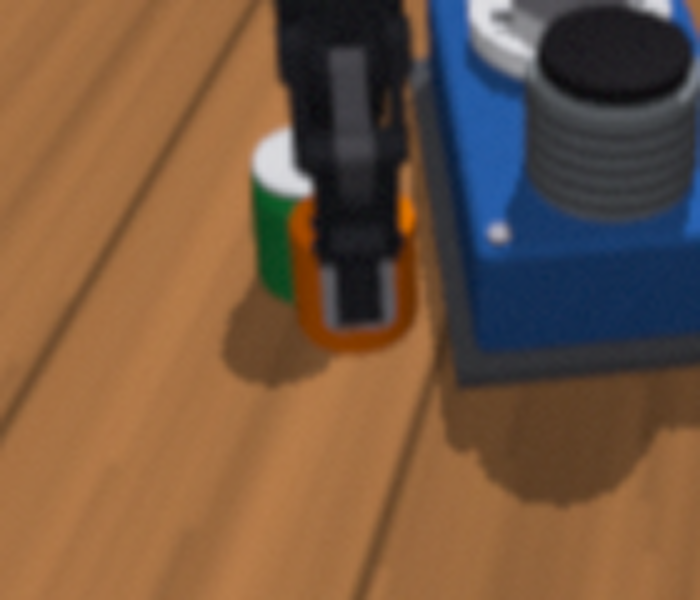

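>>> step_arm(commands="0.2 -12.8 32.8 0 0 0 0;0.2 -12.8 32.8 0 0 0 0;0.2 -12.8 32.8 0 0 0 0;0.2 -12.8 32.8 0 0 0 0;0.2 -12.8 32.8 0 0 0 0;0.2 -12.8 32.8 0 0 0 0;0.2 -12.8 32.8 0 0 0 0;0.2 -12.8 32.8 0 0 0 0;0.2 -12.8 32.8 0 0 0 0;0.2 -12.8 32.8 0 0 0 0;0.2 -12.8 32.8 0 0 0 0;0.2 -12.8 32.8 0 0 0 0")

```text
time_s: 13.7
eef_pos: [578.9, -44.1, 217.6]
ee_rot: [-0.0, 0.986, 0.165, -0.001]
force: [0.4, 0.3, -1.3]
grip_width: 0.455
grip_force: 40.9
```

```bash
python3 -c "
from h import *
np.set_printoptions(precision=2,suppress=True)
s=capture('side')
b=cv2.resize(s[120:210,220:320],None,fx=6,fy=6,interpolation=2)
cv2.imwrite('pics/g6.png',b[:,:,::-1])
go(578.7,-44.7,165,-71)
for r in trace('side','cap')[:1]: print(r['rect'],r['score'])
"
```

```text
shift cm [-0.06  0.09  5.27] rz 0.001 theta now -70.9 pos [579.  -43.7 217.7] tilt [-0. -0. -1.] F [-0.   0.7 -1.2] grip 0.454 40.9 t 13.75 q6 0.96
[264.2, 150.9, 11.4, 20.2] 0.48
```

View pics/g6.png

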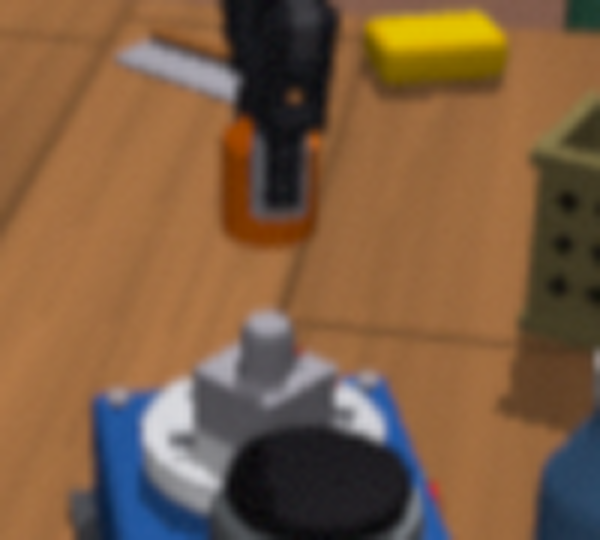

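>>> step_arm(commands="0.2 0 0.1 2 0 0 0;0.2 0 0.1 3.6 0 0 0;0.2 0 0.1 4.4 0 0 0;0.2 0 0.1 5 0 0 0;0.2 0 0.1 5.5 0 0 0;0.2 0 0.1 5.5 0 0 0")

```text
time_s: 14.3
eef_pos: [578.8, -44.7, 162.6]
ee_rot: [-0.001, 0.986, 0.165, -0.001]
force: [-4.8, 3.6, -4.2]
grip_width: 0.459
grip_force: 40.7
```

```bash
python3 -c "
from h import *
go(578.7,-44.7,149,-71)"
```

```text
shift cm [-0.01  0.    1.36] rz 0.001 theta now -71.0 pos [578.8 -44.7 162.6] tilt [-0.002 -0.003 -1.   ] F [-4.8  3.6 -4.2] grip 0.459 40.7 t 14.3 q6 0.96
```

>>> step_arm(commands="0.2 -0.04 -0.07 0.3 0 0 0;0.2 -0.04 -0.07 0.6 0 0 0;0.2 -0.04 -0.07 0.9 0 0 0;0.2 -0.04 -0.07 1.1 0 0 0;0.2 -0.04 -0.07 1.1 0 0 0")

```text
time_s: 14.72
eef_pos: [578.7, -44.6, 152.4]
ee_rot: [-0.001, 0.986, 0.165, -0.0]
force: [-3.1, 4.4, -0.4]
grip_width: 0.452
grip_force: 41.1
```

```bash
python3 -c "
from h import *
go(578.4,-44.3,149,-71)"
```

```text
shift cm [-0.02 -0.03  0.34] rz 0.001 theta now -71.0 pos [578.7 -44.6 152.4] tilt [-0.    -0.001 -1.   ] F [-3.1  4.4 -0.4] grip 0.452 41.1 t 14.72 q6 0.96
```

>>> step_arm(commands="0.2 -0.04 -0.08 0.2 0 0 0;0.2 -0.04 -0.08 0.3 0 0 0;0.2 -0.04 -0.08 0.3 0 0 0;0.6 -0.04 -0.08 0.3 0 0 0;0.75 -0.04 -0.08 0.3 0 0 0;0.75 -0.04 -0.08 0.3 0 0 0;0.75 -0.04 -0.08 0.3 0 0 0;0.75 -0.04 -0.08 0.3 0 0 0;0.75 -0.04 -0.08 -1 0 0 0;0.75 -0.04 -0.08 -4 0 0 0;0.75 -0.04 -0.08 -8 0 0 0;0.75 -0.04 -0.08 -12 0 0 0;0.75 -0.04 -0.08 -12 0 0 0;0.75 -0.04 -0.08 -12 0 0 0")

```text
time_s: 15.88
eef_pos: [578.8, -44.9, 274.3]
ee_rot: [0.001, 0.986, 0.165, 0.002]
force: [0.6, -0.1, -1.3]
grip_width: 0.749
grip_force: 0.0
```

```bash
python3 -c "
from h import *
np.set_printoptions(precision=2,suppress=True)
s=capture('side')
b=cv2.resize(s[120:210,220:320],None,fx=6,fy=6,interpolation=2)
cv2.imwrite('pics/g7.png',b[:,:,::-1])
go(578.4,-44.3,149,-71)
for n in('cap','pulley'): 
  r=spot_point('side',n);print(n,r[0] if r else None)
m=camera_model('side');q=m['rotation'];R=Rotation.from_quat([q[1],q[2],q[3],q[0]]).as_matrix()
for y,z in ((-45,118),(-45,74),(-45,160)):
  v=np.array(m['mtx'])@R.T@(np.array((577.5,y,z))-m['eye']);v=v[:2]/v[2];print(z,v,(v-[220,120])*6)
print(trace('side','cap')[0]['rect'])
"
```

```text
shift cm [ 0.03 -0.04 12.32] rz 0.0 theta now -71.0 pos [578.2 -44.7 272.2] tilt [ 0.  0. -1.] F [-0.2  0.1 -1.3] grip 0.747 0.0 t 15.93 q6 0.96
cap {'xy': [262.3, 179.2], 'score': 0.65}
pulley {'xy': [264.8, 192.7], 'score': 0.87}
118 [263.71 180.05] [262.29 360.33]
74 [263.33 194.43] [259.95 446.58]
160 [264.11 165.63] [264.64 273.75]
[263.9, 173.9, 18.0, 21.4]
```

View pics/g7.png

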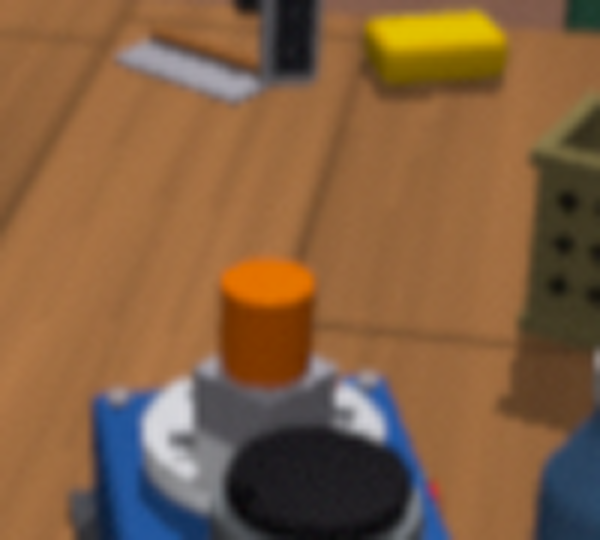

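The picture shows the cap level on the boss, its top at about (267, 285), with the gripper well clear.

```bash
python3 -c "
from rig import *
print(finish_job())"
```

```text
the job is handed in; nothing more can be done
None
```

The job is handed in at about 16 s of the 64 s allowed. The last picture shows the pulley home over the key and the cap flat on its boss, with the gripper clear. No bystander was touched as far as I could tell, and the system gave no verdict.

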